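Zero the burrs of a coffee grinder, back them off a quarter turn and cap it

ROBOT

A 7-joint arm with a two-finger parallel gripper is mounted at the origin on a cart in front of the work surface, level with it; the furniture and walls round the work are solid. World frame = base frame: x ahead of the robot, y to its left, z up, the work surface at z = 0. Lengths are in mm, angles in rad, forces in N, time in s.
With the tool pointing down it reaches from about 400 to 900 mm from the base axis. Payload 5.6 kg.
Tool frame: the origin (TCP) lies between the finger pads, 19 mm behind the fingertips; this is the grasp point; z points along the fingers, y is the line along which they close (so a half turn about z gives the same grasp; the last joint's range is limited). The gripper opens to 92 mm and grips with 3 to 60 N. Pads are 20 mm wide; open, the fingers measure 128 mm over their backs; the gripper's body (75 mm by 189 mm) begins 69 mm behind the grasp point.
Start: joints at [1.194, 0.468, -0.012, 1.603, 0.006, 1.071, -0.056], TCP at [212.923, -614.144, 233.292] pointing down, gripper open.
Joint ranges: [-2.53, 2.53], [-0.31, 2.02], [-1.57, 1.55], [0.28, 2.44], [-1.29, 4.43], [0.15, 1.84], [-2.92, 2.92]. Speed limits (rad/s): [2.57, 2.57, 3.14, 3.14, 3.14, 3.14, 3.14].

INTERFACE

Orientations are given as a rotation vector (axis times angle).
In Python, from cell import robot, grip, kin, viewer gives the robot as it stands. Calls block until the motion is done:
- robot.movep(position, orientation): joint-space move of the TCP to a pose.
- robot.servo_line(position, feed=150, rotation=None): straight line of the TCP; rotation=None keeps the orientation; feed is the mean speed in mm/s.
- robot.goto_joints(angles): joint-space move.
- grip(opening, newtons=None): opening from 0.0 (shut) to 1.0 (fully open); newtons is the grip in N (None keeps the last); returns when the fingers have stopped.
- robot.hold(seconds).
- kin.ik(position, orientation): joint angles nearest the present ones, or None.
- robot.observe(): the state.
- viewer.read_camera(name): name is "side" or "top"; returns the picture (400x640x3 uint8, red, green, blue); there is no depth.
- viewer.camera_info(name): a dict with "camera_matrix" (3x3 intrinsics, pixels), "R" (3x3) and "t" (3): a world point X has camera coordinates R X + t. Camera axes: x right, y down, z forward; pixel columns grow to the right and rows downward; lengths in mm; the calibration is good to about 2 mm. A picture is of the moment at which its call begins. camera_info takes no time and is no camera call.
A pose or a line that the arm cannot do raises robot.IKError and nothing moves.
- robot.job_done(): hands the job in; it is judged then, once.
Trained networks look in the newest picture that a camera, given by its name, has taken for a name from the list of things; names that differ only in an ending like _2 or _b are one class to them, and where a whole thing is asked for, a point or a joint stands for the part that bears it (a point fixed in the world has none). Each returns a list of dicts, best first, with "confidence" (0 to 1); they miss things now and then, are a little off and sometimes report something else, mostly with a low value. They report only what shows in the picture. A call takes as long as a camera call. They do not tell look-alikes from the thing itself.
- viewer.silhouettes(name, camera): "mask" (400x640 bool, what is visible of it).
- viewer.pinpoint(name, camera): "at" ([x, y, z] in mm, in the coordinates of the camera as it stood for that picture, good to about 4 mm: a listed point, or the origin of a listed thing).
The state is a dict: "t": time; "joints": joint angles; "joint_velocities": joint speeds; "joint_torque": joint torques, N m; "tcp_pos": TCP position; "tcp_rot": TCP orientation; "contact_force": force on the tool from outside, world axes, zero at the start; "wrist_torque": the same for the moment, N m; "grip_width": opening from 0.0 (shut) to 1.0 (fully open); "grip_force": force on a finger pad.
Only numpy, scipy, OpenCV 4.12 (cv2) and the standard library are available. Lean on these libraries where they do the work, as an engineer would, in place of code of your own. Each camera call takes 0.05 s, during which the arm holds its last target. There are 200 camera calls.

TASK

Set the coffee grinder: turn the bar-grip adjuster on its top clockwise until you feel the burrs just touch, without forcing it, then turn it back counter-clockwise a quarter turn from that point. Then put the round black cap back over the adjuster, gently and fully home on the grinder's shoulder, and leave the steel cup standing under the spout.

Things in the scene. Friction and masses are not known exactly. Their poses are not given: they have to be found in the camera images.
- grinder: Compact coffee grinder with an aluminium drum, about 186 x 112 x 188 mm, fixed to the worktop. Origin on the worktop under the adjuster's axis, z up; the spout points to its -x. The drum is 104 mm across at the top, a flat shoulder 150 mm above the worktop; on it stands a round boss 80 mm across and 7 mm high with a chamfered rim.
- grip (a point): Point on the adjuster's axis. The adjuster is a disc 64 mm across with an upright steel bar 58 mm long, 12 mm wide, 26 mm high; x along the bar to its pointed end, z up. The point lies in the bar, 4.5 mm under its top, 21.5 mm over the disc, 184 mm over the worktop: with the TCP here the fingertips end 2.5 mm over the disc. Clockwise from above closes the burrs, counter-clockwise opens them.
- adjuster (a joint): Slip of the bar grip on its spindle in rad, 0 at the start (not the turning of the screw). The screw turns with a drag of 0.06 N m and stays where it is left; the burrs meet 0.5 to 1.5 rad clockwise of the start, a different place each time, seen nowhere. There it stops hard; twisted on with over 0.6 N m, the grip slips on its spindle and is spoilt.
- burr_seat (a point): Centre of the fixed burr's face inside the grinder, 110 mm above the worktop (hidden).
- burr_face (a point): Centre of the moving burr's face inside the grinder (hidden). Its height over burr_seat is the burr gap: 0 at first touch, and it opens by 1 mm per full turn of the spindle, so a quarter turn is 0.25 mm: far too little to be read from measured poses.
- collar (a point): Centre of the grinder's round shoulder, 150 mm above the worktop, on the adjuster's axis: the middle of the cap's rim belongs here.
- cap: Loose round black cap, open below, 90 mm across and 50 mm high, with a round aluminium knob 24 mm across and 26 mm high on its top (76 mm in all), about 0.14 kg, standing on its rim on the worktop left or right of the grinder. Origin at the centre of its lower rim, z up. Inside 84 mm across and 46 mm deep: it fits over the boss with 2 mm to spare all round.
- spout (a point): Point on the grinder's foot plate under the spout, where the cup stands.
- cup: Loose steel cup, 56 mm across and 52 mm high, standing on the grinder's foot plate under the spout; origin at the centre of its underside.
Mind the look-alikes: they are no part of the job. Of the things that look like the cap, the larger one is meant.

How it is judged:
By the outcome, as a careful person would: the job done as asked, in the order asked, and still so for the second after the job is handed in, with the robot touching nothing.
It also fails if it takes over 67 s, if anything falls off the work surface, if the arm or the gripper's body presses on something with over 40 N, if the wrist force passes 120 N, or if a joint passes its speed limit or range.

## Working session

There is one attempt and no reset: what is moved stays moved. The work goes in short steps, each a Python script; the robot and the scene stay as the last script left them, time stands still between calls to the robot, and variables do not carry over. Pictures are saved under pics/ and viewed, at most 10 in all, crops included, and the job is handed in when it is done.

```bash
ls; mkdir -p pics; cat > h.py <<'E'
import numpy as np, cv2
from cell import robot, grip, kin, viewer
from scipy.spatial.transform import Rotation as Ro
def cam(n):
    c=viewer.camera_info(n); return np.array(c["camera_matrix"]),np.array(c["R"]),np.array(c["t"])
def w(n,p):
    K,R,t=cam(n); return R.T@(np.array(p)-t)
def px(n,X):
    K,R,t=cam(n); q=K@(R@np.array(X)+t); return q[:2]/q[2]
def ray(n,u,z):
    K,R,t=cam(n); d=R.T@np.linalg.inv(K)@np.array([u[0],u[1],1.]); o=-R.T@t
    return o+d*(z-o[2])/d[2]
E
python3 - <<'E'
from h import *
ims=[]
for n in("side","top"):
    im=viewer.read_camera(n); cv2.imwrite(f"pics/{n}0.png",cv2.cvtColor(im,cv2.COLOR_RGB2BGR))
    print(n,-cam(n)[1].T@cam(n)[2])
    for k in("grinder","grip","collar","cap","cup","spout"):
        for d in viewer.pinpoint(k,n): 
            X=w(n,d["at"]); print(n,k,round(d["confidence"],2),X.round(),px(n,X).round())
s=robot.observe(); print({k:s[k] for k in("t","tcp_pos","tcp_rot","contact_force","wrist_torque","grip_width")})
E
```

```text
pics
side [282.41758271 949.21107105 579.74808212]
side grip 0.57 [507. -77. 188.] [310. 169.]
side collar 0.95 [505. -76. 152.] [311. 181.]
side cap 0.65 [ 460. -315.   -2.] [337. 196.]
side cap 0.48 [495.  93.  -1.] [303. 257.]
side cup 0.79 [420. -55.  16.] [338. 227.]
side spout 0.58 [419. -55.  11.] [339. 229.]
side spout 0.26 [ 458. -311.   -1.] [338. 196.]
top [ 276.63665501  -37.03037148 1023.68108218]
top grinder 0.92 [506. -71.  -1.] [330. 195.]
top grinder 0.17 [ 464. -313.   -1.] [420. 202.]
top grip 0.65 [500. -85. 180.] [337. 179.]
top collar 0.84 [503. -79. 145.] [334. 182.]
top cap 0.93 [ 465. -314.   -4.] [420. 202.]
top cap 0.61 [491.  88.  -2.] [272. 205.]
top cup 0.66 [419. -55.  11.] [327. 226.]
top spout 0.8 [422. -61.  15.] [329. 225.]
{'t': 0.7, 'tcp_pos': array([ 212.93705028, -614.14077641,  233.30707564]), 'tcp_rot': array([ 3.09787928e+00,  5.21836962e-01, -6.43868906e-05]), 'contact_force': array([-0.66733767, -0.44423945,  0.35670604]), 'wrist_torque': array([-0.01476222, -0.05094586, -0.03616335]), 'grip_width': 1.0046145467060221}
```

```bash
python3 - <<'E'
from h import *
t=cv2.imread("pics/top0.png")[130:280,230:460]; cv2.imwrite("pics/tc.png",cv2.resize(t,None,fx=3.4,fy=3.4,interpolation=cv2.INTER_CUBIC))
s=cv2.imread("pics/side0.png")[110:310,220:420]; cv2.imwrite("pics/sc.png",cv2.resize(s,None,fx=3,fy=3,interpolation=cv2.INTER_CUBIC))
E
```

```text
(no output)
```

View pics/tc.png

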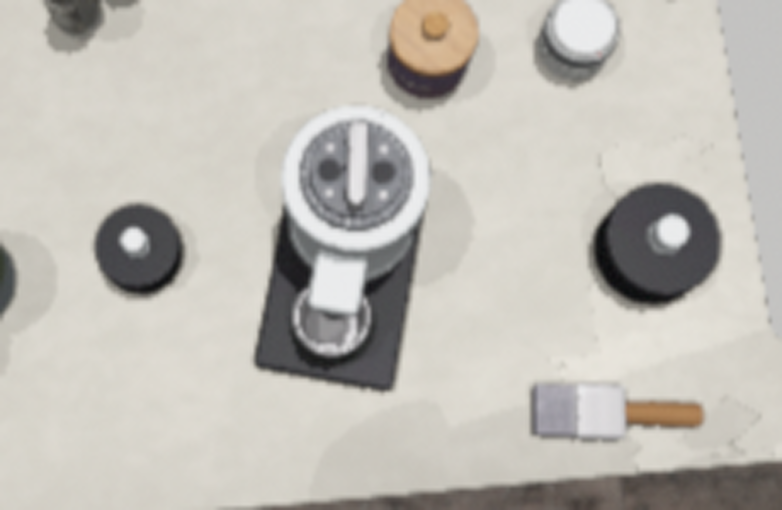

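View pics/sc.png

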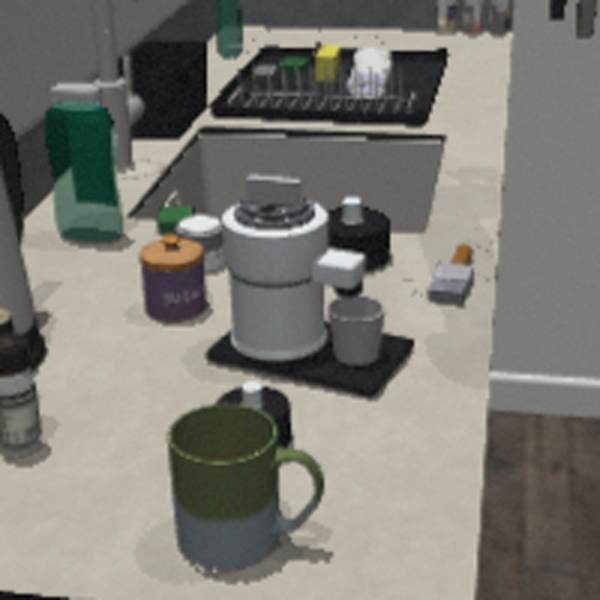

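The top crop shows the larger cap on the right (about (660,240) in the crop, knob at (672,232)) and the small look-alike on the left. The bar grip runs nearly vertical in the image, along world x, at about (357,163), and the cup is under the spout. I'll refine the positions from circles, edges and masks.

```bash
python3 - <<'E'
from h import *
f=lambda u,z: ray("top",(230+u[0]/3.4,130+u[1]/3.4),z).round(1)
a,b=f((358,122),188.5),f((357,205),188.5); print("bar ends",a,b,(a+b)/2, np.linalg.norm(a-b))
print("shoulder",f((356,177),150),"L/R",f((282,177),150),f((430,177),150))
print("knob top",f((672,231),76),"captop",f((660,240),50),f((598,240),50),f((721,240),50))
for k in("grip","cap"):
    viewer.read_camera("top")
    for d in viewer.silhouettes(k,"top"):
        m=d["mask"].astype(np.uint8); c,_=cv2.findContours(m,0,2); c=max(c,key=cv2.contourArea)
        e=cv2.minAreaRect(c); print(k,round(d["confidence"],2),m.sum(),e, ray("top",e[0],{"grip":170,"cap":50}[k]).round(1))
for k in ("grip","cap","collar"):
    P=[]
    for n in("side","top"):
        for i in range(4):
            viewer.read_camera(n)
            for d in viewer.pinpoint(k,n):
                X=w(n,d["at"])
                if k!="cap" or X[1]<-200: P.append(X); break
    print(k,np.median(P,0).round(1),np.std(P,0).round(1))
for x,y,z in((503,-79,184),(503,-79,290),(463,-315,72),(463,-315,290)):
    for yaw in np.arange(-3,3.2,.5):
        q=kin.ik([x,y,z],(Ro.from_euler('z',yaw)*Ro.from_euler('x',np.pi)).as_rotvec())
        print(z,round(yaw,1),None if q is None else np.round(q,2)) if z in(184,72) else 0
E
```

```text
bar ends [529.9 -82.9 188.5] [473.3 -77.  188.5] [501.6  -79.95 188.5 ] 56.90667799125158
shoulder [502.2 -80.  150. ] L/R [506.7 -28.9 150. ] [ 497.7 -131.   150. ]
knob top [ 459.6 -313.8   76. ] captop [ 458.4 -311.2   50. ] [ 462.5 -264.1   50. ] [ 454.4 -357.5   50. ]
grip 0.62 584 ((334.7500305175781, 180.25001525878906), (26.870054244995117, 26.16295051574707), 45.0) [501.3 -79.5 170. ]
cap 0.89 559 ((271.2500305175781, 201.75001525878906), (26.870054244995117, 24.748737335205078), 45.0) [489.8  83.9  50. ]
grip [501.7 -78.7 184.2] [25.8  6.8 55.3]
cap [ 460.9 -312.6    2.1] [1.6 2.  2.2]
collar [503.8 -77.4 150.2] [2.4 2.4 2.4]
184 -3.0 [ 0.76  0.43 -0.82  1.95  0.39  0.93  1.46]
184 -2.5 [ 1.05  0.72 -1.32  1.94  0.78  1.13  1.63]
184 -2.0 [ 1.05  0.72 -1.32  1.94  0.78  1.13  2.13]
184 -1.5 [-0.89  0.66  1.36  2.04 -0.75  1.08 -2.24]
184 -1.0 [ 0.22  0.3  -0.16  1.98  0.06  0.86 -2.54]
184 -0.5 [ 0.3   0.31 -0.25  1.98  0.1   0.87 -2.07]
184 0.0 [ 0.38  0.32 -0.35  1.97  0.14  0.87 -1.61]
184 0.5 [ 0.45  0.33 -0.43  1.97  0.18  0.88 -1.14]
184 1.0 [ 0.51  0.35 -0.5   1.96  
[... 194 characters left out ...]
 -0.76  1.95  0.35  0.92  1.21]
72 -3.0 [ 1.03  0.64 -0.64  1.9   0.54  0.77  1.8 ]
72 -2.5 [ 1.41  1.09 -1.34  1.88  1.16  1.23  1.87]
72 -2.0 [ 0.27  0.55  0.35  1.95 -0.29  0.68 -2.78]
72 -1.5 [ 0.35  0.54  0.24  1.95 -0.19  0.67 -2.36]
72 -1.0 [ 0.43  0.54  0.14  1.94 -0.11  0.67 -1.93]
72 -0.5 [ 0.51  0.54  0.03  1.94 -0.03  0.67 -1.51]
72 0.0 [ 0.59  0.54 -0.06  1.93  0.05  0.67 -1.08]
72 0.5 [ 0.66  0.54 -0.15  1.93  0.12  0.68 -0.64]
72 1.0 [ 0.72  0.55 -0.24  1.92  0.2   0.69 -0.2 ]
72 1.5 [ 0.79  0.57 -0.32  1.92  0.27  0.7   0.24]
72 2.0 [ 0.86  0.58 -0.41  1.91  0.34  0.71  0.68]
72 2.5 [ 0.92  0.6  -0.49  1.91  0.41  0.73  1.12]
72 3.0 [ 0.98  0.62 -0.57  1.91  0.48  0.75  1.56]
```

```bash
cat >> h.py <<'E'
def down(yaw): return (Ro.from_euler('z',yaw)*Ro.from_euler('x',np.pi)).as_rotvec()
def st(tag=""):
    s=robot.observe(); print(tag,"t",round(s["t"],2),"p",np.round(s["tcp_pos"],2),"F",np.round(s["contact_force"],2),"M",np.round(s["wrist_torque"],3),"g",round(s["grip_width"],3),round(s["grip_force"],1),"j7",round(s["joints"][6],4)); return s
E
python3 - <<'E'
from h import *
st("0")
robot.movep([502,-79.5,270],down(3.04)); st("above")
robot.servo_line([502,-79.5,184.5],feed=80); robot.hold(.2); st("down")
grip(.3,5); st("part")
im=viewer.read_camera("side"); cv2.imwrite("pics/s1.png",cv2.resize(cv2.cvtColor(im,cv2.COLOR_RGB2BGR)[110:260,230:430],None,fx=3.5,fy=3.5,interpolation=cv2.INTER_CUBIC))
grip(0,5); robot.hold(.2); st("closed")
E
```

```text
0 t 3.3 p [ 212.93 -614.12  233.27] F [-0.72 -0.38  0.59] M [-0.041  0.002  0.043] g 1.002 0.0 j7 -0.0563
above t 5.48 p [501.97 -80.53 269.85] F [-0.47 -0.17  0.05] M [ 0.021 -0.156  0.031] g 1.002 0.0 j7 1.3427
down t 6.9 p [502.24 -79.59 184.92] F [ 0.25 -0.11 -0.69] M [ 0.036 -0.111  0.032] g 0.998 0.0 j7 1.2499
part t 7.93 p [501.98 -79.52 184.48] F [-0.28 -0.03 -0.54] M [ 0.051 -0.096 -0.002] g 0.299 0.0 j7 1.2499
closed t 8.57 p [501.98 -79.42 184.47] F [ 0.43  0.15 -0.62] M [ 0.108 -0.145 -0.031] g 0.132 5.0 j7 1.2499
```

View pics/s1.png

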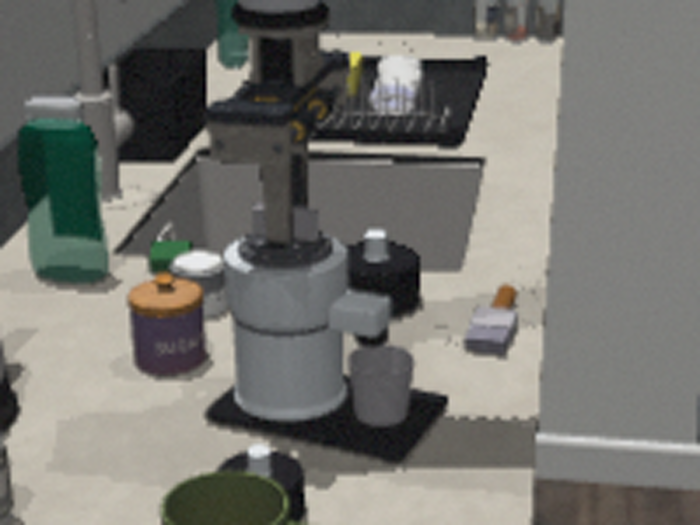

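```bash
cat >> h.py <<'E'
def mz(n=5):
    a=[]
    for _ in range(n):
        robot.hold(.01); s=robot.observe(); a.append(np.r_[s["contact_force"],s["wrist_torque"][2],s["joints"][6],s["joint_torque"][6]])
    return np.mean(a,0)
E
python3 - <<'E'
from h import *
grip(0,15); st("15N"); print(mz(10).round(3))
q=np.array(robot.observe()["joints"])
for i in range(6):
    q[6]-=.01; t=robot.observe()["t"]; robot.goto_joints(q); t1=robot.observe()["t"]
    m=mz(4); print(round(t1-t,3),m.round(3),round(robot.observe()["grip_width"],4))
st()
E
```

```text
15N t 8.78 p [502.01 -79.46 184.51] F [ 0.04  0.72 -0.45] M [ 0.094 -0.118  0.012] g 0.126 15.0 j7 1.25
[-0.194  0.443 -0.27   0.012  1.25  -0.022]
0.25 [-0.155  0.027  0.208 -0.006  1.24  -0.018] 0.1262
0.25 [-0.333  0.496 -0.245  0.002  1.23  -0.014] 0.1333
0.25 [ 0.395  0.701 -0.544  0.015  1.22  -0.014] 0.1291
0.25 [-0.099  0.755  0.016  0.017  1.21  -0.015] 0.1276
0.25 [ 0.035  1.074 -0.582  0.008  1.2   -0.015] 0.1299
0.25 [-3.50e-02  9.01e-01 -5.96e-01  1.00e-03  1.19e+00 -1.60e-02] 0.1282
 t 10.57 p [502.02 -79.36 184.49] F [-0.68  1.3  -1.2 ] M [ 0.321 -0.193 -0.007] g 0.128 15.0 j7 1.1899
```

```bash
python3 - <<'E'
from h import *
q=np.array(robot.observe()["joints"])
for v in(1.05,.85):
    q[6]=v; robot.goto_joints(q); print(mz(8).round(3)); st()
im=viewer.read_camera("top"); cv2.imwrite("pics/t2.png",cv2.resize(cv2.cvtColor(im,cv2.COLOR_RGB2BGR)[130:230,280:390],None,fx=5,fy=5,interpolation=cv2.INTER_CUBIC))
E
```

```text
[ 0.658  2.167 -0.477 -0.058  1.053 -0.042]
 t 10.89 p [502.06 -79.06 184.51] F [ 0.24  1.3  -0.77] M [ 0.536 -0.255 -0.073] g 0.129 15.0 j7 1.0531
[ 1.183  4.176 -1.345 -0.065  0.855 -0.016]
 t 11.27 p [502.21 -78.78 184.51] F [ 1.27  4.44 -1.03] M [ 0.904 -0.432 -0.074] g 0.128 15.0 j7 0.8544
```

View pics/t2.png

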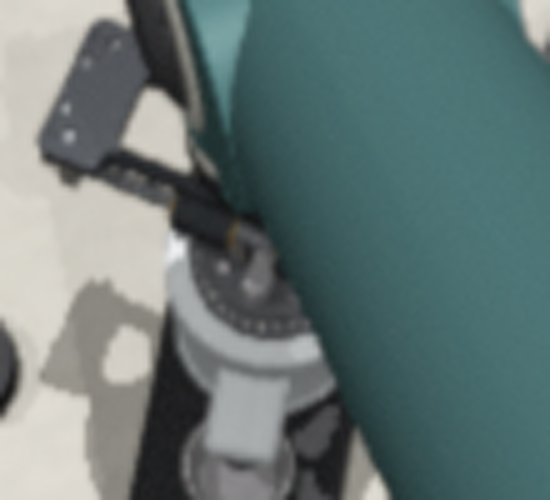

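```bash
python3 - <<'E'
from h import *
robot.servo_line([503.8,-78.9,184.5],feed=30); print(mz(8).round(3)); s=st("shift")
c=s["joints"][6]; hist=[]
while c>-0.35:
    c-=.02; q=np.array(robot.observe()["joints"]); q[6]=c; robot.goto_joints(q); robot.hold(.02); m=mz(4); hist.append(np.r_[c,m])
    if m[3]<-.17 or abs(m[3])>.3 or np.hypot(*m[:2])>15: break
for h in hist[::4]+hist[-5:]: print(h.round(3))
st("end")
E
```

```text
[-4.125  3.497  3.851  0.033  0.85  -0.022]
shift t 11.63 p [502.42 -78.8  184.48] F [-3.8   3.21  3.85] M [ 0.841  0.714 -0.011] g 0.129 15.0 j7 0.8497
[ 0.83  -0.503  2.937 -0.168 -0.01   0.831 -0.007]
[ 0.75  -0.086  3.769 -0.574 -0.048  0.75   0.028]
[ 0.67   0.753  4.077 -0.788 -0.042  0.67   0.028]
[ 0.59   0.808  4.683 -1.169 -0.032  0.59   0.028]
[ 0.51   1.183  4.49  -1.771 -0.055  0.51   0.027]
[ 0.43   1.394  4.996 -2.504 -0.078  0.43   0.031]
[ 0.35   1.745  4.892 -2.585 -0.023  0.35   0.021]
[ 0.27   1.915  5.188 -2.814 -0.017  0.27   0.022]
[ 0.19   1.419  4.365 -2.791 -0.043  0.19   0.022]
[ 0.11   1.631  4.917 -2.894 -0.017  0.11   0.023]
[ 0.13   1.83   4.542 -2.613 -0.031  0.13   0.022]
[ 0.11   1.631  4.917 -2.894 -0.017  0.11   0.023]
[ 0.09   1.851  5.192 -2.997 -0.022  0.09   0.023]
[ 7.000e-02  1.425e+00  5.002e+00 -2.728e+00 -7.000e-03  7.000e-02
  4.000e-03]
[ 0.05   1.706  4.814 -2.628  0.338  0.051 -0.335]
end t 23.63 p [503.41 -77.98 184.54] F [ 1.54  4.94 -2.79] M [ 0.999 -0.567  0.396] g 0.133 15.2 j7 0.0509
```

```bash
python3 - <<'E'
from h import *
q0=np.array(robot.observe()["joints"])
for c in [.10,.13,.10,.09,.085,.08,.075,.07,.065,.06,.056]:
    q=q0.copy(); q[6]=c; robot.goto_joints(q); robot.hold(.03); m=mz(5); print(c,m.round(4),round(robot.observe()["grip_width"],4))
    if m[5]<-.24: break
st("end")
E
```

```text
0.1 [ 1.6015  4.61   -2.7688  0.0799  0.0989 -0.0464] 0.1278
0.13 [ 0.9433  4.5901 -1.6094  0.0501  0.1291 -0.0559] 0.1346
0.1 [ 0.6303  4.8231 -1.9177 -0.0763  0.1002  0.0425] 0.1288
0.09 [ 0.3244  5.2806 -2.2964 -0.0106  0.0901 -0.0127] 0.1322
0.085 [ 0.6542  4.6026 -2.079   0.0479  0.085  -0.0386] 0.1285
0.08 [ 1.3354  4.6698 -2.445   0.0348  0.08   -0.0376] 0.1259
0.075 [ 0.7556  4.5135 -2.7166  0.0212  0.075  -0.0369] 0.1287
0.07 [ 0.82    4.5827 -2.5459  0.0636  0.07   -0.0369] 0.1283
0.065 [ 1.0608  4.2225 -2.7093  0.1569  0.0651 -0.1642] 0.133
0.06 [ 0.7982  4.0497 -2.8942  0.2582  0.0601 -0.2599] 0.1293
end t 26.88 p [503.4  -77.96 184.52] F [ 0.87  4.81 -2.27] M [ 0.982 -0.364  0.209] g 0.129 15.1 j7 0.0601
```

```bash
cat >> h.py <<'E'
def yaw(s=None):
    s=s or robot.observe(); x=Ro.from_rotvec(s["tcp_rot"]).as_matrix()[:,0]; return np.arctan2(x[1],x[0])
E
python3 - <<'E'
from h import *
y0=np.mean([yaw() for _ in [0]]); tgt=y0+.010+.005+np.pi/2; print(y0,tgt)
c=.06
for d in(.4,.8,1.2,1.5,1.56):
    q=np.array(robot.observe()["joints"]); q[6]=c+d; robot.goto_joints(q); robot.hold(.05); m=mz(3); print(d,m.round(3))
robot.hold(.1); y=yaw(); print("left",tgt-y)
q=np.array(robot.observe()["joints"]); q[6]+=tgt-y; robot.goto_joints(q); robot.hold(.15); print("left",tgt-yaw(),mz(4).round(3)); s=st("set")
grip(.45); robot.hold(.1); st("open"); print("yaw err",tgt-yaw())
E
```

```text
1.8511262636777719 3.436922590472668
0.4 [-2.362  3.443  0.623  0.011  0.457 -0.046]
0.8 [-4.387  1.695  2.125  0.04   0.857 -0.044]
1.2 [-4.162  0.08   2.544  0.052  1.257 -0.044]
1.5 [-3.536 -1.714  1.71   0.016  1.556 -0.041]
1.56 [-3.614 -0.941  1.79   0.077  1.618 -0.047]
left 6.312028907018647Traceback (most recent call last):
  File "<stdin>", line 7, in <module>
cell.IKError: the arm cannot take that pose within its joint ranges
```

```bash
python3 - <<'E'
from h import *
tgt=3.436922590472668-2*np.pi
y=yaw(); print("left",tgt-y)
q=np.array(robot.observe()["joints"]); q[6]+=tgt-y; robot.goto_joints(q); robot.hold(.15); print("left",tgt-yaw(),mz(4).round(3)); s=st("set")
grip(.45); robot.hold(.1); st("open"); print("yaw err",tgt-yaw())
robot.servo_line(list(s["tcp_pos"][:2])+[300],feed=150); st("up"); 
E
```

```text
left 0.028843599839060374
left 0.0005817672928967177 [-3.611 -1.347  1.511  0.062  1.647 -0.049]
set t 29.83 p [502.25 -80.15 184.49] F [-3.   -1.71  2.27] M [-0.16   0.464  0.021] g 0.128 15.0 j7 1.6468
open t 30.53 p [502.23 -80.1  184.46] F [-0.09  0.16 -0.83] M [ 0.091 -0.171  0.019] g 0.453 0.0 j7 1.6473
yaw err -5.266420505023461e-06
up t 31.45 p [501.67 -80.23 299.18] F [ 0.85 -0.16 -0.3 ] M [ 0.038 -0.192  0.005] g 0.447 0.0 j7 1.7658
```

```bash
python3 - <<'E'
from h import *
x,y=460.4,-312.9
robot.movep([x,y,150],down(2.6)); s=st("over")
robot.servo_line([x,y,72],feed=100); robot.hold(.1); st("low")
grip(0,4); robot.hold(.1); st("g1")
grip(.42); robot.movep([x,y,72],down(2.6-np.pi/2)); robot.hold(.1); st("rot")
grip(0,4); robot.hold(.1); st("g2")
grip(0,25); st("g3")
im=viewer.read_camera("side"); cv2.imwrite("pics/s3.png",cv2.resize(cv2.cvtColor(im,cv2.COLOR_RGB2BGR)[110:260,230:430],None,fx=3.5,fy=3.5,interpolation=cv2.INTER_CUBIC))
E
```

```text
over t 32.53 p [ 461.66 -311.5   150.64] F [-0.17  0.18 -0.27] M [-0.016 -0.178 -0.008] g 0.453 0.0 j7 1.315
low t 33.57 p [ 460.9  -313.2    72.75] F [-0.24  0.1   0.29] M [-0.02  -0.154 -0.021] g 0.448 0.0 j7 1.2505
g1 t 34.08 p [ 460.45 -313.18   72.26] F [-0.65 -0.74  1.9 ] M [-0.094 -0.011  0.015] g 0.256 3.9 j7 1.2505
rot t 35.78 p [ 460.3  -312.88   71.89] F [1.05 0.26 0.  ] M [-0.046  0.027 -0.009] g 0.425 0.0 j7 -0.0476
g2 t 36.26 p [ 460.38 -312.95   71.96] F [-0.03 -0.52  0.33] M [-0.188 -0.124 -0.008] g 0.248 3.6 j7 -0.0482
g3 t 36.48 p [ 460.31 -312.9    71.94] F [ 0.1  -0.16 -1.24] M [-0.179 -0.113  0.018] g 0.246 23.9 j7 -0.0482
```

View pics/s3.png

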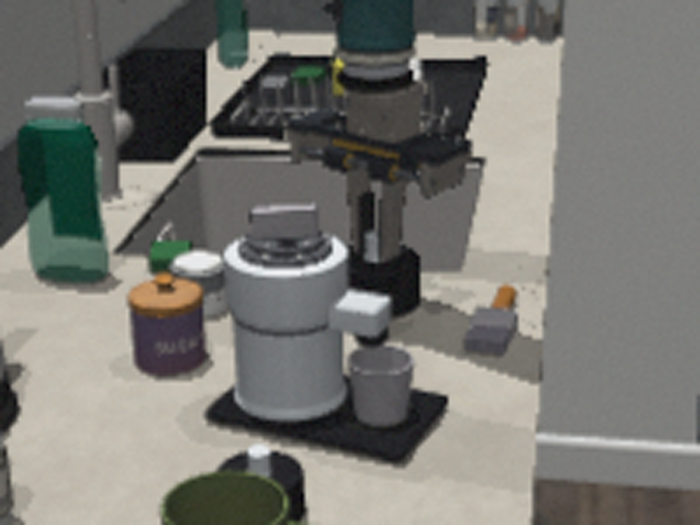

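The fingers hold the large cap's knob and the cap stands level. The grinder and cup haven't moved. Next I'll lift it and place it, watching the force.

```bash
python3 - <<'E'
from h import *
x,y=503.8,-79.6; Y=2.6-np.pi/2
robot.servo_line([460.3,-312.9,290],feed=150); 
robot.movep([x,y,290],down(Y)); robot.hold(.2); b=mz(8); print(b.round(2)); st("above")
robot.servo_line([x,y,233],feed=80,rotation=down(Y)); robot.hold(.15); st("233")
z=233
while z>221:
    z-=1.5; robot.servo_line([x,y,z],feed=25); m=mz(3); print(z,(m-b)[:3].round(2))
    if m[2]-b[2]>5 or np.hypot(*(m-b)[:2])>6: break
st("end")
E
```

```text
[ 0.16  0.1  -1.52 -0.01 -0.49  0.  ]
above t 39.33 p [503.73 -80.9  289.89] F [ 0.14 -0.1  -1.08] M [-0.044 -0.026  0.07 ] g 0.244 23.8 j7 -0.493
233 t 40.34 p [504.19 -79.63 233.59] F [-1.33 -1.23 -1.19] M [-0.035 -0.017 -0.034] g 0.241 23.8 j7 -0.5096
231.5 [-0.72 -0.33  0.09]
230.0 [-0.2  -0.05 -0.31]
228.5 [ 0.03 -0.1   0.24]
227.0 [-0.5  -0.09  0.59]
225.5 [-0.16 -0.25  0.34]
224.0 [-0.32 -0.3   0.51]
222.5 [-0.3  -0.51 -0.09]
221.0 [-2.28 -0.44  7.12]
end t 42.54 p [504.06 -79.66 221.81] F [-2.52 -0.94  5.8 ] M [-0.006  0.474 -0.031] g 0.242 24.1 j7 -0.5137
```

```bash
python3 - <<'E'
from h import *
x,y=503.8,-79.6
robot.servo_line([x,y,221.8],feed=20); st("relax")
grip(.45); robot.hold(.1); st("open")
robot.servo_line([x,y,300],feed=120); robot.movep([380,-400,320],down(1.03)); robot.hold(.2); st("away")
o=[]
for n,sl in(("side",np.s_[110:260,230:430]),("top",np.s_[130:250,270:430])):
    im=viewer.read_camera(n); o.append(cv2.resize(cv2.cvtColor(im,cv2.COLOR_RGB2BGR)[sl],(390,292),interpolation=cv2.INTER_CUBIC))
    for k in("cap","cup"):
        for d in viewer.pinpoint(k,n): print(n,k,round(d["confidence"],2),w(n,d["at"]).round(1))
cv2.imwrite("pics/end.png",np.hstack(o))
E
```

```text
relax t 42.79 p [503.98 -79.63 221.86] F [-0.63  0.36  0.3 ] M [-0.01  -0.042 -0.033] g 0.241 24.0 j7 -0.5134
open t 43.36 p [503.8  -79.61 221.77] F [-0.58 -0.06 -0.24] M [-0.027 -0.06  -0.019] g 0.453 0.0 j7 -0.5134
away t 45.66 p [ 380.91 -398.95  319.94] F [-0.58 -0.2   0.44] M [-0.09  -0.022  0.049] g 0.452 0.0 j7 0.214
side cap 0.67 [500.2 -75.6 153.8]
side cap 0.48 [493.   89.1   3. ]
side cup 0.91 [416.5 -56.3  14.9]
side cup 0.57 [500.5 -78.9 150.9]
top cap 0.8 [509.7 -82.  149.3]
top cup 0.81 [418.4 -56.1  14.3]
```

View pics/end.png

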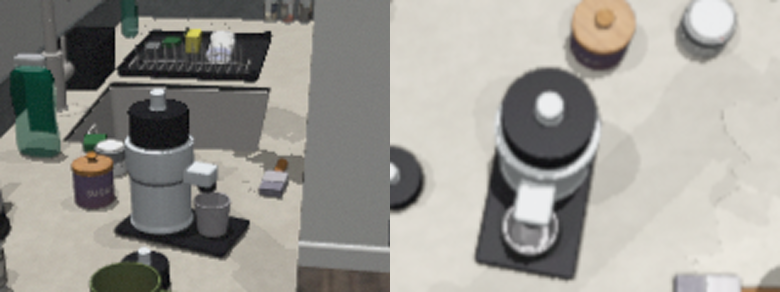

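The cap sits level and fully home on the shoulder (rim about z 150), the cup stands under the spout, and the arm is clear.

```bash
python3 -c "
from h import *
print(robot.job_done())"
```

```text
the job is handed in; nothing more can be done
None
```

The job is handed in at about 46 s: I felt the burrs touch at about 0.3 N m of the 0.6 N m limit and turned the adjuster back a quarter turn; the larger cap is fully home on the shoulder, and the cup was left standing under the spout.

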